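# Putting the press tooling away after class

### The job

Clear up the press bench. First of all stand the white oil bottle in the round blue drip dish, keeping it upright; then put the two brass bushings in the green tray and the two dark steel punches in the red tray, one piece to each bay, all standing upright on the floor of their bay. Leave the green funnel where it stands.

Things in the scene. Friction and masses are not known exactly. Their poses are not given: they have to be found in the camera images.
- oil_bottle: White plastic oil bottle with a red nozzle, standing upright: round body 36 mm diameter up to 56 mm height, shoulder to 64 mm, red nozzle up to 94 mm; about 70 g. Origin: centre of its underside, z up along its axis. Take it by the white body.
- bushing_a: Bright brass flanged bushing standing upright, 56 mm tall: round foot flange 42 mm diameter and 10 mm high, above it a plain tube 31 mm diameter with an open 21 mm bore at the top; about 160 g. Origin: centre of its underside, z up along its axis. Take it by the tube, fingers on the outside. The two bushings are alike.
- bushing_b: Bright brass flanged bushing standing upright, 56 mm tall: round foot flange 42 mm diameter and 10 mm high, above it a plain tube 31 mm diameter with an open 21 mm bore at the top; about 160 g. Origin: centre of its underside, z up along its axis. Take it by the tube, fingers on the outside. The two bushings are alike.
- punch_a: Dark steel press punch standing upright, 56 mm tall: round foot flange 38 mm diameter and 12 mm high, above it a solid round body 29 mm diameter (with thin bright rings), its top bevelled from 50 mm up; about 220 g. Origin: centre of its underside, z up along its axis. Take it by the body. The two punches are alike.
- punch_b: Dark steel press punch standing upright, 56 mm tall: round foot flange 38 mm diameter and 12 mm high, above it a solid round body 29 mm diameter (with thin bright rings), its top bevelled from 50 mm up; about 220 g. Origin: centre of its underside, z up along its axis. Take it by the body. The two punches are alike.
- drip_dish: Blue round plastic dish fixed to the bench, 88 mm outside diameter, 10 mm high, rim wall 4 mm, floor 4 mm thick (80 mm inside). Origin: centre of its underside, z up.
- green_tray: Green plastic tray fixed to the bench, for the brass bushings: 74 mm (its x) by 144 mm (its y) outside, 18 mm high, walls 4 mm, floor 4 mm thick; one 4 mm cross wall in the middle makes two open bays, each 66 mm by 66 mm inside, centred at y = +35 mm and y = -35 mm in its frame. Origin: centre of its underside.
- red_tray: Red plastic tray fixed to the bench, for the steel punches: 74 mm (its x) by 144 mm (its y) outside, 18 mm high, walls 4 mm, floor 4 mm thick; one 4 mm cross wall in the middle makes two open bays, each 66 mm by 66 mm inside, centred at y = +35 mm and y = -35 mm in its frame. Origin: centre of its underside.
- funnel: Green plastic funnel standing mouth down, loose: 60 mm diameter at the foot, narrowing to 14 mm at its top, 60 mm tall, about 60 g. Origin: centre of its underside. Not to be moved. (Other bench clutter near the loose things and the trays is less than 20 mm high and fixed.)
Mind the look-alikes: they are no part of the job. What is shaped like the bushing_b but pink is not meant.

How it is judged:
By the outcome, as a careful person would: the job done as asked, in the order asked, and still so for the second after the job is handed in, with the robot touching nothing.
It also fails if it takes over 128 s, if anything falls off the work surface, if the arm or the gripper's body presses on something with over 40 N, if the wrist force passes 120 N, or if a joint passes its speed limit or range.

### The arm

A 7-joint arm with a two-finger parallel gripper is mounted at the origin on the work surface. World frame = base frame: x ahead of the robot, y to its left, z up, the work surface at z = 0. Lengths are in m, angles in rad, forces in N, time in s.
With the tool pointing down it reaches from about 0.425 to 0.8 m from the base axis. Payload 8.3 kg.
Tool frame: the origin (TCP) lies midway between the tips of the shut fingers; the grasp point (between the pads) lies 19 mm behind it; z points along the fingers, y is the direction in which the jaws open and shut (so a half turn about z gives the same grasp; the last joint's range is limited). The gripper opens to 85 mm and grips with 20 to 120 N. Pads are 22 mm wide; open, the fingers measure 114 mm over their backs; the gripper's body (76 mm by 85 mm) begins 54 mm behind the grasp point. The pads swing forward as they close: fully open they stand 13 mm farther back than shut.
Start: joints at [-1.22, 0.383, 0.016, 1.37, -0.006, 1.388, -0.046], TCP at [0.251, 0.572, 0.231] pointing down, gripper open.
Joint ranges: [-2.95, 2.95], [-0.25, 2.06], [-1.52, 1.56], [0.18, 2.33], [-1.44, 4.58], [0.02, 2.06], [-3.01, 3.01]. Speed limits (rad/s): [2.39, 2.39, 3.01, 3.01, 3.14, 3.14, 3.14].

### API

Orientations are given as a unit quaternion [w, x, y, z].
In Python, from rig import manip, snapshot gives the robot as it stands.
- The arm moves only by the tool carry_out, never from a script. Its argument "commands" is a list of rows, each a list of 2 entries, a list of its own where there are three numbers: the shift along the world's x, y, z as a fraction of full scale, then the turn, a rotation vector about the world's x, y, z as a fraction of full scale. In form: [[[x, y, z], [wx, wy, wz]], ...]. A call has 1 to 20 rows; each row shifts and turns the commanded pose from where the row before left it; what a row does not reach is not made up. Full scale, the value 1, is 0.025 m for a shift and 0.08 rad for a turn. A row lasts 1/12 s, in which the tool goes at most 41.7 mm and 7.16 degrees, less where a joint would pass 70% of its speed; a pose out of reach is approached as far as the arm can. A call with a number of a shift or a turn outside -1 to 1 is refused whole. A call with a gripper value outside its range is refused whole. "claw" is the gripper's target within -1 to 1 (shut at 1, half-way at 0, fully open at -1), set as the call begins (left out, the last holds). The fingers move at their own pace and stop on an object; the grip force is fixed at half the most. Time passes only in rows, so rows that do not move let the fingers close. It gives the time, the measured TCP pose, the force and the opening at its end, in the units of the state.
- manip.read_state(): the state, without advancing time (a new reading comes with each control period).
- snapshot(name): name is "scene" or "top" or "wrist"; returns a dict with "color" (480x640x3 uint8, red, green, blue), "mtx" (3x3 intrinsics, pixels), "k1" (the pictures are not rectified: a ray, as slopes to the right and down, at radius r is drawn at 1 + k1 r^2 times it, then the intrinsics apply), "extrinsics" (4x4, takes a point from world to camera coordinates). Camera axes: x right, y up, looking along -z (the intrinsics and any distortion apply to the point x, -y, -z); pixel columns grow to the right and rows downward; lengths in m; the calibration is good to about 2 mm. A picture is of the moment at which its call begins. There is no depth.
- manip.finish_job(): hands the job in, once; it reports no verdict.
The state is a dict: "time_s": time; "joint_positions": joint angles; "joint_vel": joint speeds; "effort": joint torques, N m; "tcp_pos": TCP position; "ee_rot": TCP orientation; "contact_force": force on the tool from outside, world axes, zero at the start; "torque": the same for the moment, N m; "grip_width": finger opening in m.
Only numpy, scipy, OpenCV 4.12 (cv2) and the standard library are available. Lean on these libraries where they do the work, as an engineer would, in place of code of your own. Each camera call takes 0.05 s, during which the arm holds its last target. There are 200 camera calls.

## Working session

There is one attempt and no reset: what is moved stays moved. The work goes in short steps, Python scripts to look and compute and a tool call to move; the robot and the scene stay as the last step left them, time stands still between calls to the robot, and variables do not carry over. Pictures are saved under pics/ and viewed, about 12 in all and at most 16, crops included, and the job is handed in when it is done.

Besides the shell and the picture viewer there is one more tool, called after "Request:" in YAML: its name, and indented under it one key for each argument. carry_out: Moves the arm, as the interface text tells. Shift numbers are shares of 0.025 m and turn numbers shares of 0.08 rad, none past 1 either way. Its arguments: {"type":"object","properties":{"commands":{"type":"array"},"claw":{"type":"number"}},"required":["commands"]}

```bash
mkdir -p pics; cat > h.py <<'E'
import numpy as np, cv2
from rig import manip, snapshot
def save(s,n): cv2.imwrite('pics/'+n,s['color'][...,::-1])
def ray(s,u,v):
    d=np.array([s['k1'],0,0,0,0],float)
    p=cv2.undistortPoints(np.array([[[u,v]]],float),np.array(s['mtx']),d)[0,0]
    E=np.array(s['extrinsics']);R=E[:3,:3]
    return -R.T@E[:3,3], R.T@np.array([p[0],-p[1],-1.])
def onz(s,u,v,z):
    o,d=ray(s,u,v); return o+d*(z-o[2])/d[2]
def proj(s,P):
    E=np.array(s['extrinsics']);c=E[:3,:3]@np.array(P)+E[:3,3]
    x,y=c[0]/-c[2],-c[1]/-c[2];f=1+s['k1']*(x*x+y*y);K=np.array(s['mtx'])
    return K[0,0]*x*f+K[0,2],K[1,1]*y*f+K[1,2]
E
python3 - <<'E'
from h import *
import pickle
S={}
for n in ['top','scene','wrist']:
    s=snapshot(n);S[n]=s;save(s,n+'0.png');print(n,s['mtx'],s['k1'],onz(s,320,240,0),ray(s,320,240)[0])
pickle.dump(S,open('S.pkl','wb'))
print(manip.read_state())
E
```

```text
top [[624.85105269   0.         308.65455562]
 [  0.         624.85105269 242.02695022]
 [  0.           0.           1.        ]] -0.12728821198136128 [ 0.46545388 -0.0357874   0.        ] [ 0.31685451 -0.01030817  1.29732555]
scene [[489.37220183   0.         310.12360631]
 [  0.         489.37220183 239.61491951]
 [  0.           0.           1.        ]] -0.02202385518455662 [ 0.42302452 -0.04442184  0.        ] [0.98440109 0.70201344 0.71939124]
wrist [[372.97103229   0.         321.65873873]
 [  0.         372.97103229 241.22883728]
 [  0.           0.           1.        ]] -0.04964000832199202 [0.28090489 0.55685663 0.        ] [0.19259778 0.59834647 0.3731273 ]
{'time_s': 0.15, 'joint_positions': array([-1.21991381,  0.38408195,  0.01636429,  1.37088158, -0.00628837,
        1.38821769, -0.04647814]), 'joint_vel': array([-0.00011473, -0.00260156,  0.00053864, -0.00393712, -0.00010959,
       -0.00031852, -0.00049069]), 'effort': array([ 2.43110073e-03, -6.28152966e+01,  8.45626630e-01, -3.72168374e+01,
        1.68486626e-02,  1.09772643e-02, -3.65641529e-05]), 'tcp_pos': array([0.25110239, 0.57191938, 0.2304996 ]), 'ee_rot': array([-1.47759030e-04,  2.05370243e-01,  9.78684051e-01, -7.55378224e-04]), 'contact_force': array([-0.96391649,  0.47391791, -0.2012869 ]), 'torque': array([-0.02001545,  0.03853463, -0.03067691]), 'grip_width': 0.08543864855344274}
```

View pics/top0.png

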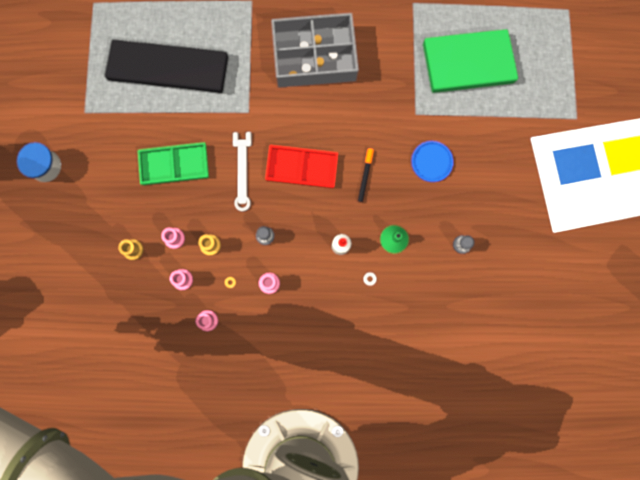

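View pics/scene0.png

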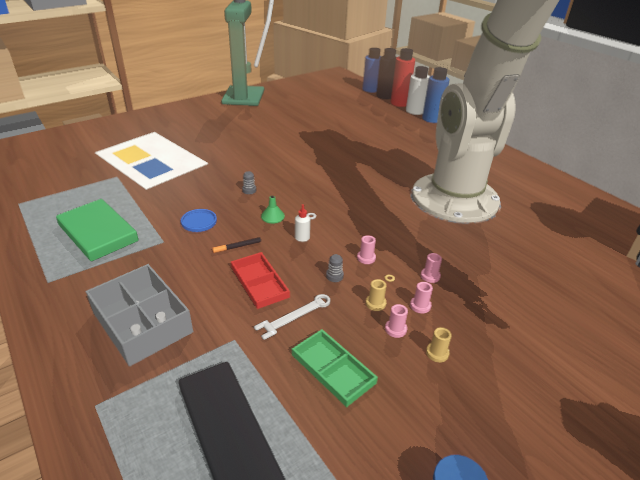

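Top picture: brass-coloured bushings at (130,249) and (209,244). The pink look-alikes are at (173,237), (181,279), (269,283) and (207,320). Punches are at (264,235) and (464,244), the bottle at (342,244), the funnel at (394,239), the dish at (432,161), and the trays at (173,164) and (302,166). The brass pair matches the description. I'll measure these now and confirm them in a crop.

```bash
cat > meas.py <<'E'
from h import *
import pickle
S=pickle.load(open('S.pkl','rb'))
def blobs(s,lo,hi,roi,amin=8):
    hsv=cv2.cvtColor(s['color'],cv2.COLOR_RGB2HSV)
    m=cv2.inRange(hsv,np.array(lo),np.array(hi)); k=np.zeros_like(m);x0,y0,x1,y1=roi;k[y0:y1,x0:x1]=255
    m&=k
    cs,_=cv2.findContours(m,cv2.RETR_EXTERNAL,cv2.CHAIN_APPROX_NONE)
    return [c for c in cs if cv2.contourArea(c)>=amin]
if __name__=='__main__':
    t=S['top'];R=(100,130,490,345)
    for nm,lo,hi,z in [('brass',(18,100,90),(32,255,255),.028),('pink',(160,60,100),(176,255,255),.028),('nozzle',(0,180,150),(8,255,255),.09),('bluedish',(100,120,80),(120,255,255),.01),('green',(50,100,50),(80,255,255),.018),('white',(0,0,190),(180,40,255),.056),('grey',(0,0,50),(180,60,170),.05)]:
        for c in blobs(t,lo,hi,R):
            (x,y),(w,h),a=cv2.minAreaRect(c)
            print(nm,round(x,1),round(y,1),round(w,1),round(h,1),round(a,1),int(cv2.contourArea(c)),onz(t,x,y,z)[:2].round(4))
            if w*h>1500: print('   corners',[onz(t,*p,z)[:2].round(3).tolist() for p in cv2.boxPoints(((x,y),(w,h),a))])
    crop=t['color'][190:340,100:300]
    cv2.imwrite('pics/crop1.png',cv2.resize(crop[...,::-1],None,fx=4,fy=4,interpolation=cv2.INTER_CUBIC))
    # predicted outlines, tray checks
E
python3 meas.py
```

```text
brass 230.0 282.0 9.9 9.9 45.0 77 [0.3746 0.1472]
brass 130.5 249.5 19.0 23.0 90.0 340 [0.4391 0.3551]
brass 209.0 244.5 19.0 20.0 90.0 314 [0.4509 0.1921]
brass 368.7 155.0 4.1 12.3 9.5 36 [ 0.6414 -0.1357]
pink 206.5 320.5 19.0 21.0 90.0 319 [0.296  0.1935]
pink 269.0 283.0 20.0 20.0 90.0 313 [0.3734 0.0677]
pink 181.0 278.5 21.9 20.5 45.0 332 [0.3806 0.2479]
pink 172.5 238.0 20.0 23.0 90.0 343 [0.4637 0.268 ]
nozzle 342.3 241.8 5.7 6.4 45.0 29 [ 0.4521 -0.0773]
nozzle 301.1 165.9 71.3 37.8 6.3 2579 [0.6021 0.0042]
   corners [[0.572, 0.078], [0.648, 0.071], [0.633, -0.07], [0.557, -0.062]]
bluedish 432.0 161.0 40.0 40.0 90.0 1251 [ 0.635 -0.272]
   corners [[0.678, -0.23], [0.68, -0.316], [0.592, -0.314], [0.591, -0.229]]
green 394.0 239.0 26.0 26.0 90.0 552 [ 0.4669 -0.1884]
green 172.6 163.3 35.6 69.3 83.5 2337 [0.6232 0.2758]
   corners [[0.653, 0.355], [0.67, 0.208], [0.594, 0.198], [0.577, 0.343]]
white 369.5 278.5 11.0 11.0 90.0 103 [ 0.3828 -0.1337]
white 340.5 243.5 17.0 17.0 90.0 132 [ 0.4524 -0.0757]
white 241.5 171.0 78.0 17.0 90.0 695 [0.5986 0.1256]
grey 463.0 244.0 16.0 20.0 90.0 255 [ 0.4542 -0.3246]
grey 264.5 235.5 17.0 17.0 90.0 226 [0.4678 0.0769]
grey 363.7 182.1 3.6 36.9 11.8 52 [ 0.579  -0.1229]
```

View pics/crop1.png

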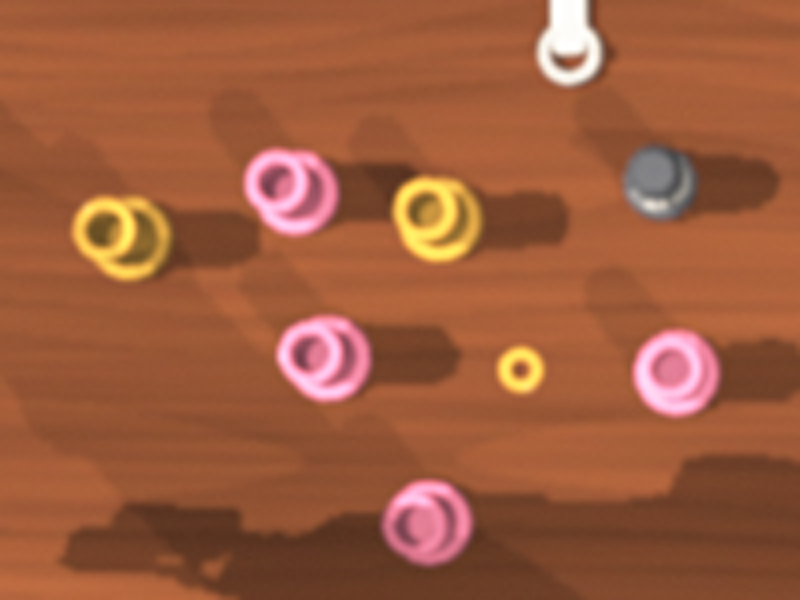

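The crop confirms two brass bushings, with tops at full-frame (126,247) and (208,243). The others are pink, so they are decoys. The jaws will lie along world x for every grasp, which keeps them clear of the neighbours. Moving above the bottle now.

Request:
carry_out:
  commands:
    - [[0.58,-1,0],[0,0,-0.966]]
    - [[0.58,-1,0],[0,0,-0.966]]
    - [[0.58,-1,0],[0,0,-0.966]]
    - [[0.58,-1,0],[0,0,-0.966]]
    - [[0.58,-1,0],[0,0,-0.966]]
    - [[0.58,-1,0],[0,0,-0.966]]
    - [[0.58,-1,0],[0,0,-0.966]]
    - [[0.58,-1,0],[0,0,-0.966]]
    - [[0.58,-1,0],[0,0,-0.966]]
    - [[0.58,-1,0],[0,0,-0.966]]
    - [[0.58,-1,0],[0,0,-0.966]]
    - [[0.58,-1,0],[0,0,-0.966]]
    - [[0.58,-1,0],[0,0,-0.966]]
    - [[0.58,-1,0],[0,0,-0.966]]
    - [[0.58,-1,0],[0,0,-0.966]]
    - [[0,0,0],[0,0,0]]
    - [[0,0,0],[0,0,0]]
  claw: -1

```text
time_s: 1.57
tcp_pos: [0.4694, 0.1953, 0.2312]
ee_rot: [0.0, 0.709, 0.705, -0.0]
contact_force: [-0.5, 1.5, 0.5]
grip_width: 0.0853
```

```bash
python3 - <<'E'
from meas import *
t=S['top']
for n,u,v,z in [('a top',126.1,247.4,.056),('a flange',133.5,249.8,.010),('b top',207.8,243.1,.056),('b flange',210.1,245.3,.010),('p top',263.8,232.4,.056),('p flange',265.3,236.3,.01)]: print(n,onz(t,u,v,z)[:2].round(4))
E
```

```text
a top [0.4405 0.3562]
a flange [0.4402 0.3538]
b top [0.4508 0.1901]
b flange [0.4512 0.1926]
p top [0.4733 0.078 ]
p flange [0.471 0.078]
```

Request:
carry_out:
  commands:
    - [[-0.06,-0.99,0],[0,0,0]]
    - [[-0.06,-0.99,0],[0,0,0]]
    - [[-0.06,-0.99,0],[0,0,0]]
    - [[-0.06,-0.99,0],[0,0,0]]
    - [[-0.06,-0.99,0],[0,0,0]]
    - [[-0.06,-0.99,0],[0,0,0]]
    - [[-0.06,-0.99,0],[0,0,0]]
    - [[-0.06,-0.99,0],[0,0,0]]
    - [[-0.06,-0.99,0],[0,0,0]]
    - [[-0.06,-0.99,0],[0,0,0]]
    - [[-0.06,-0.99,0],[0,0,0]]
    - [[0,0,0],[0,0,0]]
    - [[0,0,0],[0,0,0]]

```text
time_s: 2.65
tcp_pos: [0.4521, -0.075, 0.2313]
ee_rot: [-0.0, 0.708, 0.706, 0.0]
contact_force: [0.4, -0.2, -0.1]
grip_width: 0.0854
```

```bash
python3 - <<'E'
from meas import *
s=snapshot('wrist');save(s,'wr1.png')
p=manip.read_state()['tcp_pos'];print(p)
for nm,lo,hi,z in [('nozzle',(0,180,120),(8,255,255),.09),('white',(0,0,170),(180,50,255),.056)]:
    for c in blobs(s,lo,hi,(0,0,640,480),60):
        (x,y),(w,h),a=cv2.minAreaRect(c);print(nm,x,y,w,h,onz(s,x,y,z)[:2].round(4))
print(proj(s,[p[0],p[1],.094]))
E
```

```text
[ 0.45229609 -0.07380268  0.23118411]
nozzle 323.0 227.5 21.0 20.0 [ 0.4537 -0.0744]
nozzle 500.2359619140625 124.36628723144531 88.50497436523438 168.2924346923828 [0.5847 0.0036]
white 616.047119140625 358.08489990234375 23.48865509033203 6.730666637420654 [ 0.7477 -0.2163]
white 467.713134765625 323.65576171875 66.195068359375 18.693384170532227 [ 0.5907 -0.1755]
white 171.20587158203125 321.8235168457031 19.036340713500977 68.0849380493164 [ 0.3098 -0.1734]
white 258.0 269.5000305175781 23.33452033996582 21.920310974121094 [ 0.3951 -0.1209]
white 322.5 218.5 47.0 39.0 [ 0.4533 -0.0741]
white 572.0 1.5 3.0 30.0 [0.6493 0.0998]
(np.float64(321.16744086496294), np.float64(227.90526420156525))
```

View pics/wr1.png

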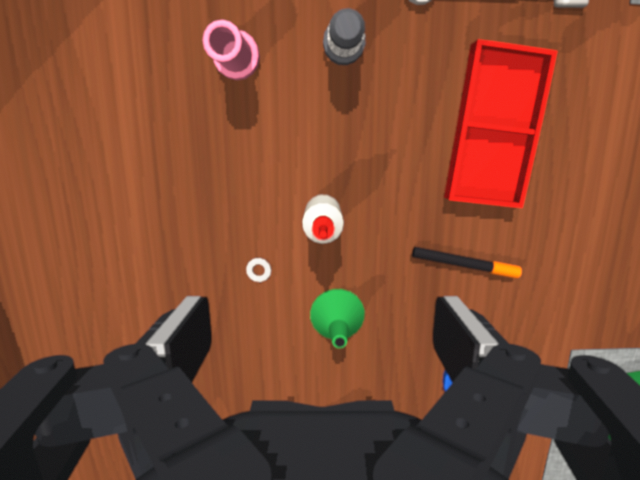

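The wrist view puts the nozzle at (323,227), right on the tool axis, about 2 mm from the top-view estimate. The funnel at (338,315) is clear. Descending.

Request:
carry_out:
  commands:
    - [[0,-0.02,-0.8],[0,0,0]]
    - [[0,-0.02,-0.8],[0,0,0]]
    - [[0,0,-0.8],[0,0,0]]
    - [[0,0,-0.8],[0,0,0]]
    - [[0,0,-0.8],[0,0,0]]
    - [[0,0,-0.8],[0,0,0]]
    - [[0,0,-0.8],[0,0,0]]
    - [[0,0,-0.8],[0,0,0]]
    - [[0,0,-0.8],[0,0,0]]
    - [[0,0,-0.6],[0,0,0]]
    - [[0,0,-0.4],[0,0,0]]
    - [[0,0,0],[0,0,0]]
    - [[0,0,0],[0,0,0]]

```text
time_s: 3.78
tcp_pos: [0.4522, -0.0751, 0.0262]
ee_rot: [-0.0, 0.707, 0.707, -0.0]
contact_force: [-0.3, 0.1, 0.2]
grip_width: 0.0851
```

Request:
carry_out:
  commands:
    - [[0,0,0],[0,0,0]]
    - [[0,0,0],[0,0,0]]
    - [[0,0,0],[0,0,0]]
    - [[0,0,0],[0,0,0]]
    - [[0,0,0],[0,0,0]]
    - [[0,0,0],[0,0,0]]
    - [[0,0,0],[0,0,0]]
    - [[0,0,0],[0,0,0]]
    - [[0,0,0],[0,0,0]]
    - [[0,0,0],[0,0,0]]
  claw: 1

```text
time_s: 4.62
tcp_pos: [0.4528, -0.076, 0.0271]
ee_rot: [0.0, 0.708, 0.706, 0.001]
contact_force: [-0.8, 1.3, 7.4]
grip_width: 0.0345
```

Request:
carry_out:
  commands:
    - [[0,0,0.4],[0,0,0]]
    - [[0,0,0.8],[0,0,0]]
    - [[0,0,0.8],[0,0,0]]
    - [[0,0,0.8],[0,0,0]]
    - [[0,0,0.8],[0,0,0]]
    - [[0,0,0.8],[0,0,0]]
    - [[0,0,0.4],[0,0,0]]
    - [[0.813,-0.875,0],[0,0,0]]
    - [[0.813,-0.875,0],[0,0,0]]
    - [[0.813,-0.875,0],[0,0,0]]
    - [[0.813,-0.875,0],[0,0,0]]
    - [[0.813,-0.875,0],[0,0,0]]
    - [[0.813,-0.875,0],[0,0,0]]
    - [[0.813,-0.875,0],[0,0,0]]
    - [[0.813,-0.875,0],[0,0,0]]
    - [[0.813,-0.875,0],[0,0,0]]
    - [[0,0,0],[0,0,0]]
    - [[0,0,0],[0,0,0]]

```text
time_s: 6.12
tcp_pos: [0.6347, -0.2746, 0.1449]
ee_rot: [-0.001, 0.709, 0.706, -0.001]
contact_force: [0.2, 0.0, -1.1]
grip_width: 0.0341
```

```bash
python3 - <<'E'
from meas import *
s=snapshot('wrist');save(s,'wr2.png')
print(manip.read_state()['tcp_pos'])
for c in blobs(s,(100,120,60),(125,255,255),(0,0,640,480),300):
    (x,y),(w,h),a=cv2.minAreaRect(c);print(x,y,w,h,onz(s,x,y,.01)[:2].round(4))
E
```

```text
[ 0.63460268 -0.27336936  0.14533884]
322.60528564453125 219.23341369628906 113.17652893066406 100.5546646118164 [ 0.6356 -0.2662]
```

View pics/wr2.png

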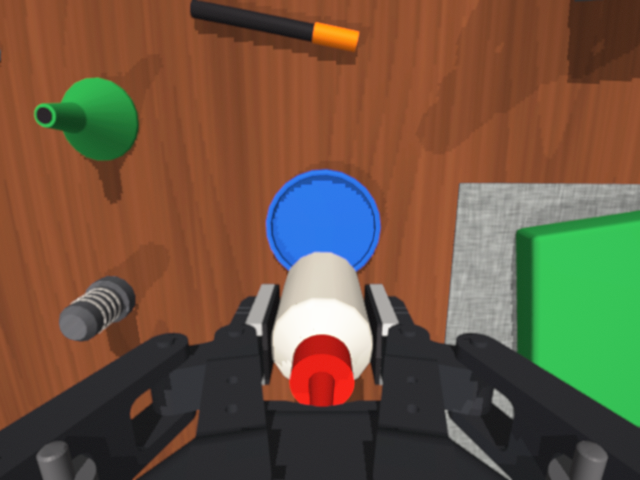

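The bottle is held straight. The dish is centred at about (323,226), agreeing with (0.635,-0.272). Lowering.

Request:
carry_out:
  commands:
    - [[0,0.04,-0.5],[0,0,0]]
    - [[0,0.02,-0.8],[0,0,0]]
    - [[0,0,-0.8],[0,0,0]]
    - [[0,0,-0.8],[0,0,0]]
    - [[0,0,-0.8],[0,0,0]]
    - [[0,0,-0.4],[0,0,0]]
    - [[0,0,-0.2],[0,0,0]]
    - [[0,0,-0.2],[0,0,0]]
    - [[0,0,0],[0,0,0]]
    - [[0,0,0],[0,0,0]]
    - [[0,0,0],[0,0,0]]

```text
time_s: 7.08
tcp_pos: [0.6358, -0.2717, 0.035]
ee_rot: [0.001, 0.708, 0.706, 0.0]
contact_force: [-0.1, -0.7, -0.3]
grip_width: 0.0344
```

Request:
carry_out:
  commands:
    - [[0,0,-0.06],[0,0,0]]
    - [[0,0,-0.05],[0,0,0]]
    - [[0,0,0],[0,0,0]]
    - [[0,0,0],[0,0,0]]

```text
time_s: 7.42
tcp_pos: [0.6354, -0.2715, 0.0313]
ee_rot: [0.0, 0.708, 0.706, 0.0]
contact_force: [-0.0, -1.0, -0.3]
grip_width: 0.0341
```

Request:
carry_out:
  commands:
    - [[0,0,-0.04],[0,0,0]]
    - [[0,0,0],[0,0,0]]
    - [[0,0,0],[0,0,0]]

```text
time_s: 7.67
tcp_pos: [0.6354, -0.2716, 0.0312]
ee_rot: [0.0, 0.708, 0.706, 0.0]
contact_force: [-2.1, 2.1, 7.4]
grip_width: 0.0346
```

Contact at 7 N: the bottle is on the dish floor. Releasing and rising.

Request:
carry_out:
  commands:
    - [[0,0,0],[0,0,0]]
    - [[0,0,0],[0,0,0]]
    - [[0,0,0],[0,0,0]]
    - [[0,0,0],[0,0,0]]
    - [[0,0,0],[0,0,0]]
    - [[0,0,0],[0,0,0]]
    - [[0,0,0],[0,0,0]]
    - [[0,0,0],[0,0,0]]
    - [[0,0,0.3],[0,0,0]]
    - [[0,0,0.6],[0,0,0]]
    - [[0,0,0.8],[0,0,0]]
    - [[0,0,0.8],[0,0,0]]
    - [[0,0,0.8],[0,0,0]]
    - [[0,0,0.8],[0,0,0]]
    - [[0,0,0.8],[0,0,0]]
    - [[0,0,0.8],[0,0,0]]
    - [[0,0,0.5],[0,0,0]]
    - [[0,0,0],[0,0,0]]
  claw: -1

```text
time_s: 9.17
tcp_pos: [0.6365, -0.2726, 0.19]
ee_rot: [0.003, 0.708, 0.706, 0.001]
contact_force: [0.4, -0.2, -0.5]
grip_width: 0.0853
```

```bash
python3 - <<'E'
from meas import *
t=S['top']
c=[c for c in blobs(t,(0,0,50),(180,60,170),(440,220,490,270))]
for x in c: print(cv2.boundingRect(x))
w=snapshot('wrist');save(w,'wr3.png');s=snapshot('scene')
pan=np.hstack([cv2.resize(w['color'],(400,300)),cv2.resize(s['color'][140:290,130:330],(400,300),interpolation=cv2.INTER_CUBIC)])
tc=np.hstack([cv2.resize(t['color'][225:265,440:490],(375,300),interpolation=cv2.INTER_CUBIC),cv2.resize(t['color'][215:255,240:290],(425,300),interpolation=cv2.INTER_CUBIC)])
cv2.imwrite('pics/pan1.png',np.vstack([pan,tc])[...,::-1])
print(manip.read_state()['tcp_pos'])
E
```

```text
(453, 236, 21, 17)
[ 0.63531612 -0.27156299  0.1857538 ]
```

View pics/pan1.png

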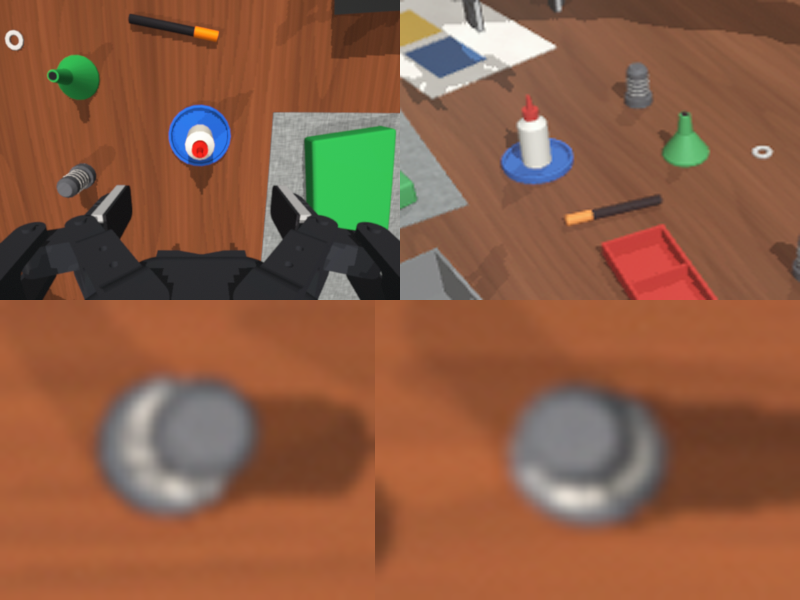

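The bottle stands upright in the middle of the dish. Next is the far punch: flange at about (462,244) and top at (467,242.6) in the top view.

```bash
python3 - <<'E'
from meas import *
t=S['top']
print(onz(t,461.7,243.9,.008),onz(t,466.6,242.1,.056))
E
```

```text
[ 0.4590339  -0.33242941  0.008     ] [ 0.45748119 -0.33055129  0.056     ]
```

Request:
carry_out:
  commands:
    - [[-0.79,-0.262,0],[0,0,0]]
    - [[-0.79,-0.262,0],[0,0,0]]
    - [[-0.79,-0.262,0],[0,0,0]]
    - [[-0.79,-0.262,0],[0,0,0]]
    - [[-0.79,-0.262,0],[0,0,0]]
    - [[-0.79,-0.262,0],[0,0,0]]
    - [[-0.79,-0.262,0],[0,0,0]]
    - [[-0.79,-0.262,0],[0,0,0]]
    - [[-0.79,-0.262,0],[0,0,0]]
    - [[0,0,0],[0,0,0]]
    - [[0,0,0],[0,0,0]]

```text
time_s: 10.18
tcp_pos: [0.456, -0.3305, 0.1843]
ee_rot: [-0.001, 0.709, 0.706, 0.0]
contact_force: [0.4, -0.2, 0.3]
grip_width: 0.0859
```

```bash
python3 - <<'E'
from meas import *
w=snapshot('wrist');save(w,'wr4.png')
p=manip.read_state()['tcp_pos'];print(p,proj(w,[p[0],p[1],.056]),proj(w,[p[0],p[1],.012]))
for c in blobs(w,(0,0,30),(180,70,180),(230,120,420,330),60): print(cv2.boundingRect(c))
i=w['color'].copy()
for z in(.0,.012,.056):cv2.circle(i,tuple(int(a) for a in proj(w,[p[0],p[1],z])),2,(255,255,0),-1)
cv2.imwrite('pics/wr4c.png',cv2.resize(i[120:330,200:440][...,::-1],None,fx=2.5,fy=2.5))
E
```

```text
[ 0.4573292  -0.32973283  0.18431721] (np.float64(322.8162653417792), np.float64(231.30281983041385)) (np.float64(322.8160757019891), np.float64(219.5128727103909))
(303, 201, 44, 51)
```

View pics/wr4c.png

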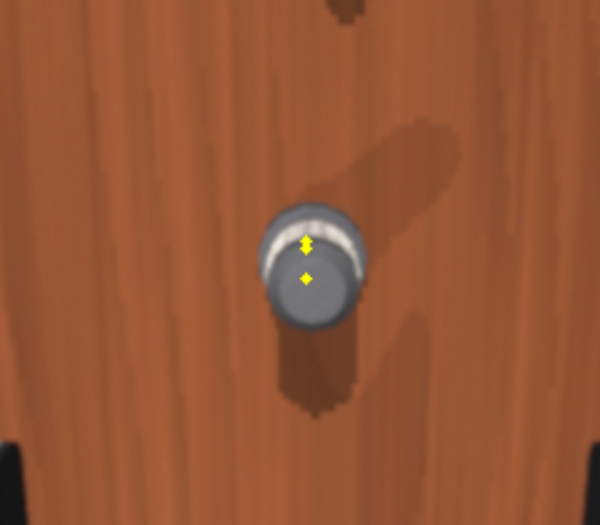

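The yellow marks (tool axis) sit within 2 mm of the punch centre. I'll correct by +1.5 mm in x and −1.5 mm in y while descending.

Request:
carry_out:
  commands:
    - [[0.06,-0.06,-0.8],[0,0,0]]
    - [[0,0,-0.8],[0,0,0]]
    - [[0,0,-0.8],[0,0,0]]
    - [[0,0,-0.8],[0,0,0]]
    - [[0,0,-0.8],[0,0,0]]
    - [[0,0,-0.8],[0,0,0]]
    - [[0,0,-0.8],[0,0,0]]
    - [[0,0,-0.6],[0,0,0]]
    - [[0,0,-0.4],[0,0,0]]
    - [[0,0,0],[0,0,0]]
    - [[0,0,0],[0,0,0]]

```text
time_s: 11.15
tcp_pos: [0.4592, -0.3314, 0.0196]
ee_rot: [-0.001, 0.708, 0.707, -0.0]
contact_force: [0.3, -1.2, 0.2]
grip_width: 0.0853
```

Request:
carry_out:
  commands:
    - [[0,0,0],[0,0,0]]
    - [[0,0,0],[0,0,0]]
    - [[0,0,0],[0,0,0]]
    - [[0,0,0],[0,0,0]]
    - [[0,0,0],[0,0,0]]
    - [[0,0,0],[0,0,0]]
    - [[0,0,0],[0,0,0]]
    - [[0,0,0],[0,0,0]]
    - [[0,0,0],[0,0,0]]
    - [[0,0,0],[0,0,0]]
  claw: 1

```text
time_s: 11.98
tcp_pos: [0.4594, -0.3321, 0.0208]
ee_rot: [0.001, 0.708, 0.706, 0.0]
contact_force: [-1.4, 1.4, 6.5]
grip_width: 0.0271
```

Request:
carry_out:
  commands:
    - [[0,0,0.4],[0,0,0]]
    - [[0,0,0.8],[0,0,0]]
    - [[0,0,0.8],[0,0,0]]
    - [[0,0,0.8],[0,0,0]]
    - [[0,0,0.8],[0,0,0]]
    - [[0,0,0.8],[0,0,0]]
    - [[0,0,0.8],[0,0,0]]
    - [[0,0,0.4],[0,0,0]]

```text
time_s: 12.65
tcp_pos: [0.4593, -0.3325, 0.1628]
ee_rot: [0.001, 0.708, 0.706, 0.0]
contact_force: [0.6, -0.8, -1.2]
grip_width: 0.0272
```

Request:
carry_out:
  commands:
    - [[0.428,0.926,0],[0,0,0]]
    - [[0.428,0.926,0],[0,0,0]]
    - [[0.428,0.926,0],[0,0,0]]
    - [[0.428,0.926,0],[0,0,0]]
    - [[0.428,0.926,0],[0,0,0]]
    - [[0.428,0.926,0],[0,0,0]]
    - [[0.428,0.926,0],[0,0,0]]
    - [[0.428,0.926,0],[0,0,0]]
    - [[0.428,0.926,0],[0,0,0]]
    - [[0.428,0.926,0],[0,0,0]]
    - [[0.428,0.926,0],[0,0,0]]
    - [[0.428,0.926,0],[0,0,0]]
    - [[0.428,0.926,0],[0,0,0]]
    - [[0,0,0],[0,0,0]]
    - [[0,0,0],[0,0,0]]

```text
time_s: 13.9
tcp_pos: [0.598, -0.0285, 0.1592]
ee_rot: [-0.001, 0.706, 0.708, -0.001]
contact_force: [-0.0, -0.2, -2.9]
grip_width: 0.0273
```

```bash
python3 - <<'E'
from meas import *
w=snapshot('wrist');save(w,'wr5.png')
p=manip.read_state()['tcp_pos'];print(p)
i=w['color'].copy()
c=np.array([.602,.004]);ay=np.array([.106,.994]);ax=np.array([.994,-.106])
for sx in(-.035,.035):
  for sy in(-.07,0,.07):
    q=c+ax*sx+ay*sy;cv2.circle(i,tuple(int(a) for a in proj(w,[*q,.018])),3,(255,255,0),-1)
cv2.imwrite('pics/wr5.png',i[...,::-1])
E
```

```text
[ 0.59762999 -0.03053089  0.15945655]
```

View pics/wr5.png

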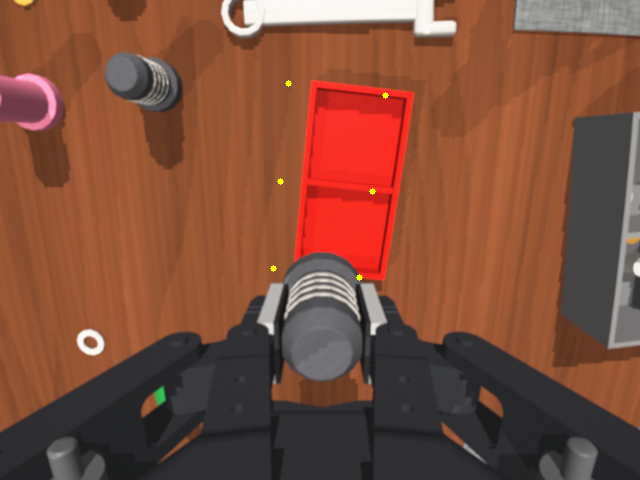

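The tray marks are off because the "nozzle" pass cast the red tray onto z=0.09 instead of 0.018. I'll recompute at the right height and check it against this wrist view.

```bash
python3 - <<'E'
from meas import *
t=S['top']
c=max(blobs(t,(0,180,150),(8,255,255),(240,130,360,200)),key=cv2.contourArea)
r=cv2.minAreaRect(c);print('top',onz(t,*r[0],.018)[:2],[onz(t,*p,.018)[:2].round(3).tolist() for p in cv2.boxPoints(r)])
w=cv2.imread('pics/wr1.png')[...,::-1]
# wrist now: outer tray rim corners read from picture
s=snapshot('wrist')
P=[onz(s,u,v,.018)[:2] for u,v in [(312,81),(413,93),(385,278),(295,262)]]
print('wrist',[p.round(3).tolist() for p in P],'top-edge mid',(P[0]+P[1])/2)
d=(P[1]-P[2]);d/=np.linalg.norm(d);print('axis',d,'centre',(P[0]+P[1])/2-.072*d)
g=max(blobs(t,(50,100,50),(80,255,255),(120,130,230,200)),key=cv2.contourArea)
r=cv2.minAreaRect(g);print('green',onz(t,*r[0],.018)[:2])
E
```

```text
top [0.61908226 0.00507338] [[0.587, 0.083], [0.667, 0.076], [0.652, -0.073], [0.571, -0.065]]
wrist [[0.591, 0.077], [0.664, 0.069], [0.649, -0.072], [0.577, -0.058]] top-edge mid [0.62739907 0.0731826 ]
axis [0.10134887 0.99485095] centre [0.62010195 0.00155333]
green [0.62322674 0.27576719]
```

Both views now agree: the red tray is centred at (0.6197, 0.003), with bays at (0.616,-0.032) and (0.623,0.038).

Request:
carry_out:
  commands:
    - [[0.36,-0.03,0],[0,0,0]]
    - [[0.36,-0.03,0],[0,0,0]]
    - [[0,0,-0.4],[0,0,0]]
    - [[0,0,-0.8],[0,0,0]]
    - [[0,0,-0.8],[0,0,0]]
    - [[0,0,-0.8],[0,0,0]]
    - [[0,0,-0.8],[0,0,0]]
    - [[0,0,-0.8],[0,0,0]]
    - [[0,0,-0.5],[0,0,0]]
    - [[0,0,-0.3],[0,0,0]]
    - [[0,0,0],[0,0,0]]
    - [[0,0,0],[0,0,0]]
    - [[0,0,0],[0,0,0]]

```text
time_s: 15.08
tcp_pos: [0.6168, -0.0327, 0.0313]
ee_rot: [0.001, 0.708, 0.706, 0.001]
contact_force: [0.7, 1.2, -1.2]
grip_width: 0.0274
```

Request:
carry_out:
  commands:
    - [[0,0,-0.08],[0,0,0]]
    - [[0,0,-0.08],[0,0,0]]
    - [[0,0,-0.04],[0,0,0]]
    - [[0,0,0],[0,0,0]]
    - [[0,0,0],[0,0,0]]

```text
time_s: 15.5
tcp_pos: [0.616, -0.0324, 0.0251]
ee_rot: [-0.0, 0.708, 0.706, -0.0]
contact_force: [-0.6, 0.2, -1.9]
grip_width: 0.0271
```

Request:
carry_out:
  commands:
    - [[0,0,-0.05],[0,0,0]]
    - [[0,0,-0.03],[0,0,0]]
    - [[0,0,0],[0,0,0]]
    - [[0,0,0],[0,0,0]]

```text
time_s: 15.83
tcp_pos: [0.6162, -0.0323, 0.0248]
ee_rot: [-0.0, 0.708, 0.706, 0.001]
contact_force: [-6.7, 1.5, 14.0]
grip_width: 0.0273
```

Request:
carry_out:
  commands:
    - [[0,0,0],[0,0,0]]
    - [[0,0,0],[0,0,0]]
    - [[0,0,0],[0,0,0]]
    - [[0,0,0],[0,0,0]]
    - [[0,0,0],[0,0,0]]
    - [[0,0,0],[0,0,0]]
    - [[0,0,0],[0,0,0]]
    - [[0,0,0],[0,0,0]]
    - [[0,0,0.3],[0,0,0]]
    - [[0,0,0.6],[0,0,0]]
    - [[0,0,0.8],[0,0,0]]
    - [[0,0,0.8],[0,0,0]]
    - [[0,0,0.8],[0,0,0]]
    - [[0,0,0.8],[0,0,0]]
    - [[0,0,0.8],[0,0,0]]
    - [[0,0,0.8],[0,0,0]]
    - [[0,0,0.4],[0,0,0]]
  claw: -1

```text
time_s: 17.25
tcp_pos: [0.617, -0.0327, 0.1789]
ee_rot: [0.001, 0.708, 0.706, 0.001]
contact_force: [0.5, -0.4, 0.7]
grip_width: 0.0855
```

Request:
carry_out:
  commands:
    - [[-0.72,0.55,0],[0,0,0]]
    - [[-0.72,0.55,0],[0,0,0]]
    - [[-0.72,0.55,0],[0,0,0]]
    - [[-0.72,0.55,0],[0,0,0]]
    - [[-0.72,0.55,0],[0,0,0]]
    - [[-0.72,0.55,0],[0,0,0]]
    - [[-0.72,0.55,0],[0,0,0]]
    - [[-0.72,0.55,0],[0,0,0]]
    - [[0,0,0],[0,0,0]]
    - [[0,0,0],[0,0,0]]
    - [[0,0,0],[0,0,0]]

```text
time_s: 18.17
tcp_pos: [0.4724, 0.0773, 0.1758]
ee_rot: [0.0, 0.708, 0.706, 0.0]
contact_force: [0.2, -0.9, -0.5]
grip_width: 0.0854
```

```bash
cat > chk.py <<'E'
from meas import *
import sys
w=snapshot('wrist');p=manip.read_state()['tcp_pos'];print(p)
i=w['color'].copy()
for z in(.012,.056):cv2.circle(i,tuple(int(a) for a in proj(w,[p[0],p[1],z])),1,(0,255,255),-1)
lo,hi=((0,0,30),(180,70,180)) if sys.argv[2]=='p' else ((18,100,60),(32,255,255))
for c in blobs(w,lo,hi,(230,120,420,330),60): print(cv2.boundingRect(c))
s=snapshot('scene')['color']
v=cv2.resize(s[170:410,170:490],(400,300))
cv2.imwrite('pics/'+sys.argv[1],np.hstack([cv2.resize(i[140:320,200:440],(400,300)),v])[...,::-1])
E
python3 chk.py c5.png p
```

```text
[0.47262238 0.07689894 0.17571498]
(300, 197, 44, 52)
```

View pics/c5.png

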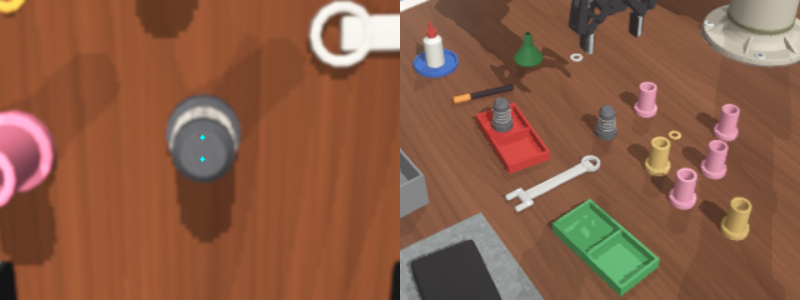

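Punch 1 stands in its red bay. The second punch is centred within about 2 mm, so I'll shift +2 mm in y and descend.

Request:
carry_out:
  commands:
    - [[0,0.08,-0.8],[0,0,0]]
    - [[0,0,-0.8],[0,0,0]]
    - [[0,0,-0.8],[0,0,0]]
    - [[0,0,-0.8],[0,0,0]]
    - [[0,0,-0.8],[0,0,0]]
    - [[0,0,-0.8],[0,0,0]]
    - [[0,0,-0.7],[0,0,0]]
    - [[0,0,-0.5],[0,0,0]]
    - [[0,0,-0.25],[0,0,0]]
    - [[0,0,0],[0,0,0]]
    - [[0,0,0],[0,0,0]]

```text
time_s: 19.18
tcp_pos: [0.4725, 0.079, 0.0194]
ee_rot: [0.0, 0.708, 0.706, -0.0]
contact_force: [-0.2, -0.3, -0.0]
grip_width: 0.0852
```

Request:
carry_out:
  commands:
    - [[0,0,0],[0,0,0]]
    - [[0,0,0],[0,0,0]]
    - [[0,0,0],[0,0,0]]
    - [[0,0,0],[0,0,0]]
    - [[0,0,0],[0,0,0]]
    - [[0,0,0],[0,0,0]]
    - [[0,0,0],[0,0,0]]
    - [[0,0,0],[0,0,0]]
    - [[0,0,0],[0,0,0]]
    - [[0,0,0],[0,0,0]]
  claw: 1

```text
time_s: 20.02
tcp_pos: [0.4725, 0.0798, 0.0199]
ee_rot: [0.0, 0.708, 0.706, 0.001]
contact_force: [-0.7, 0.2, 5.2]
grip_width: 0.0268
```

Request:
carry_out:
  commands:
    - [[0,0,0.4],[0,0,0]]
    - [[0,0,0.8],[0,0,0]]
    - [[0,0,0.8],[0,0,0]]
    - [[0,0,0.8],[0,0,0]]
    - [[0,0,0.8],[0,0,0]]
    - [[0,0,0.8],[0,0,0]]
    - [[0,0,0.4],[0,0,0]]
    - [[0.75,-0.205,0],[0,0,0]]
    - [[0.75,-0.205,0],[0,0,0]]
    - [[0.75,-0.205,0],[0,0,0]]
    - [[0.75,-0.205,0],[0,0,0]]
    - [[0.75,-0.205,0],[0,0,0]]
    - [[0.75,-0.205,0],[0,0,0]]
    - [[0.75,-0.205,0],[0,0,0]]
    - [[0.75,-0.205,0],[0,0,0]]
    - [[0,0,0],[0,0,0]]
    - [[0,0,0],[0,0,0]]

```text
time_s: 21.43
tcp_pos: [0.622, 0.0379, 0.1384]
ee_rot: [-0.0, 0.708, 0.706, -0.001]
contact_force: [-0.1, -0.3, -2.5]
grip_width: 0.0272
```

Request:
carry_out:
  commands:
    - [[0,0,-0.4],[0,0,0]]
    - [[0,0,-0.8],[0,0,0]]
    - [[0,0,-0.8],[0,0,0]]
    - [[0,0,-0.8],[0,0,0]]
    - [[0,0,-0.8],[0,0,0]]
    - [[0,0,-0.6],[0,0,0]]
    - [[0,0,-0.2],[0,0,0]]
    - [[0,0,0],[0,0,0]]
    - [[0,0,0],[0,0,0]]

```text
time_s: 22.18
tcp_pos: [0.6218, 0.0388, 0.0296]
ee_rot: [-0.0, 0.708, 0.706, 0.0]
contact_force: [-0.5, 0.1, -1.6]
grip_width: 0.0273
```

Request:
carry_out:
  commands:
    - [[0,0,-0.08],[0,0,0]]
    - [[0,0,-0.08],[0,0,0]]
    - [[0,0,-0.04],[0,0,0]]
    - [[0,0,0],[0,0,0]]
    - [[0,0,0],[0,0,0]]

```text
time_s: 22.6
tcp_pos: [0.6221, 0.0386, 0.0245]
ee_rot: [0.0, 0.708, 0.706, 0.0]
contact_force: [-0.2, 0.1, -2.3]
grip_width: 0.0271
```

Request:
carry_out:
  commands:
    - [[0,0,-0.04],[0,0,0]]
    - [[0,0,0],[0,0,0]]
    - [[0,0,0],[0,0,0]]

```text
time_s: 22.85
tcp_pos: [0.6223, 0.0386, 0.024]
ee_rot: [0.0, 0.708, 0.706, 0.0]
contact_force: [-3.2, 0.9, 5.4]
grip_width: 0.0269
```

Request:
carry_out:
  commands:
    - [[0,0,0],[0,0,0]]
    - [[0,0,0],[0,0,0]]
    - [[0,0,0],[0,0,0]]
    - [[0,0,0],[0,0,0]]
    - [[0,0,0],[0,0,0]]
    - [[0,0,0],[0,0,0]]
    - [[0,0,0],[0,0,0]]
    - [[0,0,0],[0,0,0]]
    - [[0,0,0.3],[0,0,0]]
    - [[0,0,0.6],[0,0,0]]
    - [[0,0,0.8],[0,0,0]]
    - [[0,0,0.8],[0,0,0]]
    - [[0,0,0.8],[0,0,0]]
    - [[0,0,0.8],[0,0,0]]
    - [[0,0,0.8],[0,0,0]]
    - [[0,0,0.8],[0,0,0]]
    - [[0,0,0.4],[0,0,0]]
  claw: -1

```text
time_s: 24.27
tcp_pos: [0.6231, 0.0384, 0.1791]
ee_rot: [0.001, 0.708, 0.706, 0.002]
contact_force: [0.3, -0.5, 0.1]
grip_width: 0.0852
```

Request:
carry_out:
  commands:
    - [[-0.76,0.68,0],[0,0,0]]
    - [[-0.76,0.68,0],[0,0,0]]
    - [[-0.76,0.68,0],[0,0,0]]
    - [[-0.76,0.68,0],[0,0,0]]
    - [[-0.76,0.68,0],[0,0,0]]
    - [[-0.76,0.68,0],[0,0,0]]
    - [[-0.76,0.68,0],[0,0,0]]
    - [[-0.76,0.68,0],[0,0,0]]
    - [[-0.76,0.68,0],[0,0,0]]
    - [[0,0,0],[0,0,0]]
    - [[0,0,0],[0,0,0]]
    - [[0,0,0],[0,0,0]]

```text
time_s: 25.27
tcp_pos: [0.4514, 0.1912, 0.176]
ee_rot: [0.0, 0.708, 0.706, 0.0]
contact_force: [0.5, 0.3, 0.2]
grip_width: 0.0855
```

```bash
python3 chk.py c6.png b
```

```text
[0.45169597 0.19073203 0.17592052]
(230, 254, 19, 23)
(298, 193, 49, 59)
```

View pics/c6.png

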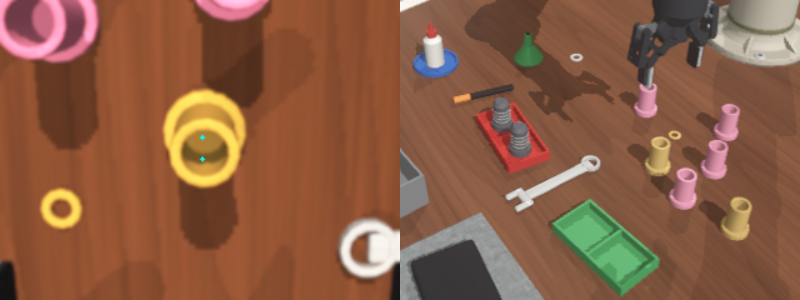

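Both punches stand in the red tray. The brass bushing (crop (204,150)) is under the tool, about +2 mm in y. Descending.

Request:
carry_out:
  commands:
    - [[0.04,0.08,-0.8],[0,0,0]]
    - [[0,0,-0.8],[0,0,0]]
    - [[0,0,-0.8],[0,0,0]]
    - [[0,0,-0.8],[0,0,0]]
    - [[0,0,-0.8],[0,0,0]]
    - [[0,0,-0.8],[0,0,0]]
    - [[0,0,-0.7],[0,0,0]]
    - [[0,0,-0.5],[0,0,0]]
    - [[0,0,-0.25],[0,0,0]]
    - [[0,0,0],[0,0,0]]
    - [[0,0,0],[0,0,0]]

```text
time_s: 26.28
tcp_pos: [0.4526, 0.193, 0.0197]
ee_rot: [0.0, 0.708, 0.706, -0.0]
contact_force: [0.6, 0.2, 0.5]
grip_width: 0.085
```

Request:
carry_out:
  commands:
    - [[0,0,0],[0,0,0]]
    - [[0,0,0],[0,0,0]]
    - [[0,0,0],[0,0,0]]
    - [[0,0,0],[0,0,0]]
    - [[0,0,0],[0,0,0]]
    - [[0,0,0],[0,0,0]]
    - [[0,0,0],[0,0,0]]
    - [[0,0,0],[0,0,0]]
    - [[0,0,0],[0,0,0]]
    - [[0,0,0],[0,0,0]]
  claw: 1

```text
time_s: 27.12
tcp_pos: [0.4523, 0.1939, 0.0202]
ee_rot: [-0.0, 0.708, 0.706, 0.0]
contact_force: [-1.5, -1.2, 5.2]
grip_width: 0.0298
```

Request:
carry_out:
  commands:
    - [[0,0,0.4],[0,0,0]]
    - [[0,0,0.8],[0,0,0]]
    - [[0,0,0.8],[0,0,0]]
    - [[0,0,0.8],[0,0,0]]
    - [[0,0,0.8],[0,0,0]]
    - [[0,0,0.8],[0,0,0]]
    - [[0,0,0.4],[0,0,0]]
    - [[0.777,0.213,0],[0,0,0]]
    - [[0.777,0.213,0],[0,0,0]]
    - [[0.777,0.213,0],[0,0,0]]
    - [[0.777,0.213,0],[0,0,0]]
    - [[0.777,0.213,0],[0,0,0]]
    - [[0.777,0.213,0],[0,0,0]]
    - [[0.777,0.213,0],[0,0,0]]
    - [[0.777,0.213,0],[0,0,0]]
    - [[0.777,0.213,0],[0,0,0]]
    - [[0,0,0],[0,0,0]]
    - [[0,0,0],[0,0,0]]

```text
time_s: 28.62
tcp_pos: [0.627, 0.2413, 0.1384]
ee_rot: [0.0, 0.708, 0.706, -0.001]
contact_force: [-0.7, -0.3, -1.9]
grip_width: 0.0295
```

```bash
python3 - <<'E'
from meas import *
w=snapshot('wrist');print(manip.read_state()['tcp_pos'])
i=w['color'].copy()
c=np.array([.6232,.2758]);ay=np.array([-.115,.993]);ax=np.array([.993,.115])
for sx in(-.035,.035):
  for sy in(-.07,0,.07):
    q=c+ax*sx+ay*sy;cv2.circle(i,tuple(int(a) for a in proj(w,[*q,.018])),3,(255,255,0),-1)
cv2.imwrite('pics/wr7.png',i[...,::-1])
E
```

```text
[0.62640055 0.24113369 0.13868755]
```

View pics/wr7.png

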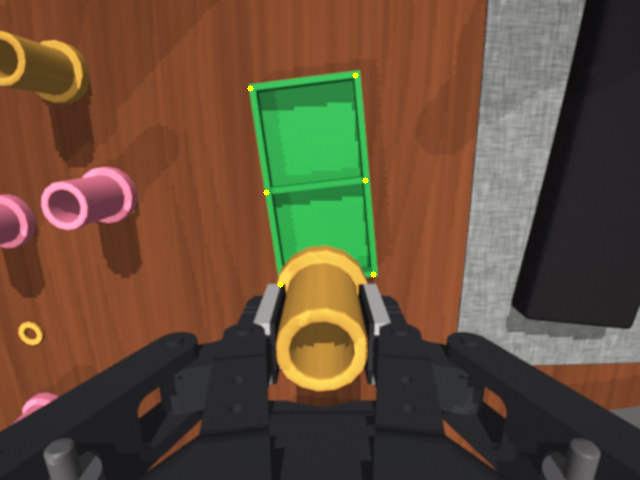

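The tray marks fall on the rim corners, and the bushing hangs straight over the bay. Lowering.

Request:
carry_out:
  commands:
    - [[0,0,-0.4],[0,0,0]]
    - [[0,0,-0.8],[0,0,0]]
    - [[0,0,-0.8],[0,0,0]]
    - [[0,0,-0.8],[0,0,0]]
    - [[0,0,-0.8],[0,0,0]]
    - [[0,0,-0.6],[0,0,0]]
    - [[0,0,-0.2],[0,0,0]]
    - [[0,0,-0.08],[0,0,0]]
    - [[0,0,-0.08],[0,0,0]]
    - [[0,0,0],[0,0,0]]
    - [[0,0,0],[0,0,0]]

```text
time_s: 29.58
tcp_pos: [0.6275, 0.2418, 0.0267]
ee_rot: [0.0, 0.708, 0.706, 0.001]
contact_force: [-0.3, 0.3, -2.1]
grip_width: 0.0294
```

Request:
carry_out:
  commands:
    - [[0,0,-0.04],[0,0,0]]
    - [[0,0,-0.04],[0,0,0]]
    - [[0,0,0],[0,0,0]]
    - [[0,0,0],[0,0,0]]

```text
time_s: 29.92
tcp_pos: [0.6274, 0.2417, 0.0243]
ee_rot: [0.0, 0.708, 0.706, 0.001]
contact_force: [-0.1, 0.1, 2.6]
grip_width: 0.0293
```

Request:
carry_out:
  commands:
    - [[0,0,0],[0,0,0]]
    - [[0,0,0],[0,0,0]]
    - [[0,0,0],[0,0,0]]
    - [[0,0,0],[0,0,0]]
    - [[0,0,0],[0,0,0]]
    - [[0,0,0],[0,0,0]]
    - [[0,0,0],[0,0,0]]
    - [[0,0,0],[0,0,0]]
    - [[0,0,0.3],[0,0,0]]
    - [[0,0,0.6],[0,0,0]]
    - [[0,0,0.8],[0,0,0]]
    - [[0,0,0.8],[0,0,0]]
    - [[0,0,0.8],[0,0,0]]
    - [[0,0,0.8],[0,0,0]]
    - [[0,0,0.8],[0,0,0]]
    - [[0,0,0.8],[0,0,0]]
    - [[0,0,0.4],[0,0,0]]
  claw: -1

```text
time_s: 31.33
tcp_pos: [0.6279, 0.2416, 0.1797]
ee_rot: [0.001, 0.708, 0.706, 0.002]
contact_force: [0.5, 0.9, 0.1]
grip_width: 0.0852
```

Request:
carry_out:
  commands:
    - [[-0.75,0.46,0],[0,0,0]]
    - [[-0.75,0.46,0],[0,0,0]]
    - [[-0.75,0.46,0],[0,0,0]]
    - [[-0.75,0.46,0],[0,0,0]]
    - [[-0.75,0.46,0],[0,0,0]]
    - [[-0.75,0.46,0],[0,0,0]]
    - [[-0.75,0.46,0],[0,0,0]]
    - [[-0.75,0.46,0],[0,0,0]]
    - [[-0.75,0.46,0],[0,0,0]]
    - [[-0.75,0.46,0],[0,0,0]]
    - [[0,0,0],[0,0,0]]
    - [[0,0,0],[0,0,0]]
    - [[0,0,0],[0,0,0]]

```text
time_s: 32.42
tcp_pos: [0.4398, 0.3561, 0.1762]
ee_rot: [0.0, 0.708, 0.706, 0.0]
contact_force: [-0.2, -0.3, 0.8]
grip_width: 0.0854
```

```bash
python3 chk.py c8.png b
```

```text
[0.44020694 0.35572176 0.17615415]
(299, 196, 48, 58)
```

View pics/c8.png

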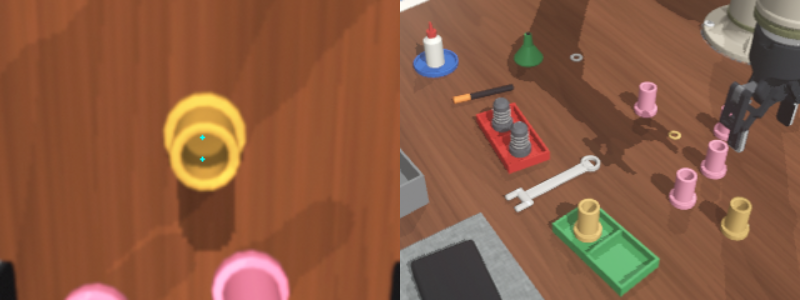

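The first bushing stands in its green bay. The second brass one is under the tool within about 1 mm.

Request:
carry_out:
  commands:
    - [[0.04,0.04,-0.8],[0,0,0]]
    - [[0,0,-0.8],[0,0,0]]
    - [[0,0,-0.8],[0,0,0]]
    - [[0,0,-0.8],[0,0,0]]
    - [[0,0,-0.8],[0,0,0]]
    - [[0,0,-0.8],[0,0,0]]
    - [[0,0,-0.7],[0,0,0]]
    - [[0,0,-0.5],[0,0,0]]
    - [[0,0,-0.25],[0,0,0]]
    - [[0,0,0],[0,0,0]]
    - [[0,0,0],[0,0,0]]

```text
time_s: 33.43
tcp_pos: [0.441, 0.3574, 0.0202]
ee_rot: [0.0, 0.708, 0.706, 0.0]
contact_force: [0.8, 0.4, 1.0]
grip_width: 0.0853
```

Request:
carry_out:
  commands:
    - [[0,0,0],[0,0,0]]
    - [[0,0,0],[0,0,0]]
    - [[0,0,0],[0,0,0]]
    - [[0,0,0],[0,0,0]]
    - [[0,0,0],[0,0,0]]
    - [[0,0,0],[0,0,0]]
    - [[0,0,0],[0,0,0]]
    - [[0,0,0],[0,0,0]]
    - [[0,0,0],[0,0,0]]
    - [[0,0,0],[0,0,0]]
  claw: 1

```text
time_s: 34.27
tcp_pos: [0.4406, 0.3579, 0.0205]
ee_rot: [-0.0, 0.708, 0.706, 0.001]
contact_force: [-1.0, -1.5, 5.4]
grip_width: 0.0301
```

Request:
carry_out:
  commands:
    - [[0,0,0.4],[0,0,0]]
    - [[0,0,0.8],[0,0,0]]
    - [[0,0,0.8],[0,0,0]]
    - [[0,0,0.8],[0,0,0]]
    - [[0,0,0.8],[0,0,0]]
    - [[0,0,0.8],[0,0,0]]
    - [[0,0,0.4],[0,0,0]]
    - [[0.793,-0.208,0],[0,0,0]]
    - [[0.793,-0.208,0],[0,0,0]]
    - [[0.793,-0.208,0],[0,0,0]]
    - [[0.793,-0.208,0],[0,0,0]]
    - [[0.793,-0.208,0],[0,0,0]]
    - [[0.793,-0.208,0],[0,0,0]]
    - [[0.793,-0.208,0],[0,0,0]]
    - [[0.793,-0.208,0],[0,0,0]]
    - [[0.793,-0.208,0],[0,0,0]]
    - [[0,0,0],[0,0,0]]
    - [[0,0,0],[0,0,0]]

```text
time_s: 35.77
tcp_pos: [0.6194, 0.3093, 0.1389]
ee_rot: [0.0, 0.709, 0.706, -0.001]
contact_force: [0.2, 0.6, -1.5]
grip_width: 0.0295
```

Request:
carry_out:
  commands:
    - [[0,0,-0.4],[0,0,0]]
    - [[0,0,-0.8],[0,0,0]]
    - [[0,0,-0.8],[0,0,0]]
    - [[0,0,-0.8],[0,0,0]]
    - [[0,0,-0.8],[0,0,0]]
    - [[0,0,-0.6],[0,0,0]]
    - [[0,0,-0.2],[0,0,0]]
    - [[0,0,-0.08],[0,0,0]]
    - [[0,0,-0.08],[0,0,0]]
    - [[0,0,0],[0,0,0]]
    - [[0,0,0],[0,0,0]]

```text
time_s: 36.68
tcp_pos: [0.6193, 0.3112, 0.027]
ee_rot: [0.0, 0.708, 0.706, 0.001]
contact_force: [-0.8, 0.2, -1.8]
grip_width: 0.0301
```

Request:
carry_out:
  commands:
    - [[0,0,-0.04],[0,0,0]]
    - [[0,0,-0.04],[0,0,0]]
    - [[0,0,0],[0,0,0]]
    - [[0,0,0],[0,0,0]]

```text
time_s: 37.02
tcp_pos: [0.6193, 0.311, 0.0246]
ee_rot: [0.0, 0.708, 0.706, 0.001]
contact_force: [-0.7, 0.2, 2.8]
grip_width: 0.0302
```

Contact again. Releasing, rising and backing off for a last look.

Request:
carry_out:
  commands:
    - [[0,0,0],[0,0,0]]
    - [[0,0,0],[0,0,0]]
    - [[0,0,0],[0,0,0]]
    - [[0,0,0],[0,0,0]]
    - [[0,0,0],[0,0,0]]
    - [[0,0,0],[0,0,0]]
    - [[0,0,0],[0,0,0]]
    - [[0,0,0],[0,0,0]]
    - [[0,0,0.3],[0,0,0]]
    - [[0,0,0.6],[0,0,0]]
    - [[0,0,0.8],[0,0,0]]
    - [[0,0,0.8],[0,0,0]]
    - [[0,0,0.8],[0,0,0]]
    - [[0,0,0.8],[0,0,0]]
    - [[0,0,0.8],[0,0,0]]
    - [[0,0,0.8],[0,0,0]]
    - [[0,0,0.4],[0,0,0]]
  claw: -1

```text
time_s: 38.43
tcp_pos: [0.6198, 0.3109, 0.18]
ee_rot: [0.001, 0.708, 0.706, 0.002]
contact_force: [0.8, -0.5, 1.8]
grip_width: 0.0857
```

Request:
carry_out:
  commands:
    - [[-0.8,0.8,0.2],[0,0,0]]
    - [[-0.8,0.8,0.2],[0,0,0]]
    - [[-0.8,0.8,0.2],[0,0,0]]
    - [[-0.8,0.8,0.2],[0,0,0]]
    - [[-0.8,0.8,0.2],[0,0,0]]
    - [[-0.8,0.8,0.2],[0,0,0]]
    - [[-0.8,0.8,0.2],[0,0,0]]
    - [[-0.8,0.8,0.2],[0,0,0]]
    - [[-0.8,0.8,0.2],[0,0,0]]
    - [[0,0,0],[0,0,0]]
    - [[0,0,0],[0,0,0]]

```text
time_s: 39.35
tcp_pos: [0.4366, 0.4929, 0.2213]
ee_rot: [-0.001, 0.706, 0.708, 0.0]
contact_force: [1.4, -0.8, 0.0]
grip_width: 0.0856
```

```bash
python3 - <<'E'
from meas import *
t=snapshot('top');s=snapshot('scene')
a=cv2.resize(t['color'][130:340,90:490],(800,420));b=np.zeros((180,800,3),np.uint8)
b[:,:320]=cv2.resize(s['color'][190:370,120:440],(320,180));b[:,330:800]=cv2.resize(s['color'][230:410,220:400],(470,180))
cv2.imwrite('pics/fin.png',np.vstack([a,b])[...,::-1])
f=[cv2.minAreaRect(c)[0] for q in(S['top'],t) for c in blobs(q,(50,100,50),(80,255,255),(375,215,415,260),100)];print('funnel px',f)
for c in blobs(t,(0,180,150),(8,255,255),(415,140,450,180)): print('nozzle',onz(t,*cv2.minAreaRect(c)[0],.098))
for c in blobs(t,(18,100,90),(32,255,255),(120,130,230,200),60): print('brass',cv2.minAreaRect(c)[0],onz(t,*cv2.minAreaRect(c)[0],.032)[:2])
E
```

```text
funnel px [(394.0, 239.0), (393.5, 239.0)]
nozzle [ 0.62975583 -0.26848063  0.098     ]
brass (154.88461303710938, 164.07691955566406) [0.61810914 0.31007727]
brass (187.75, 160.25) [0.62640634 0.24107386]
```

View pics/fin.png

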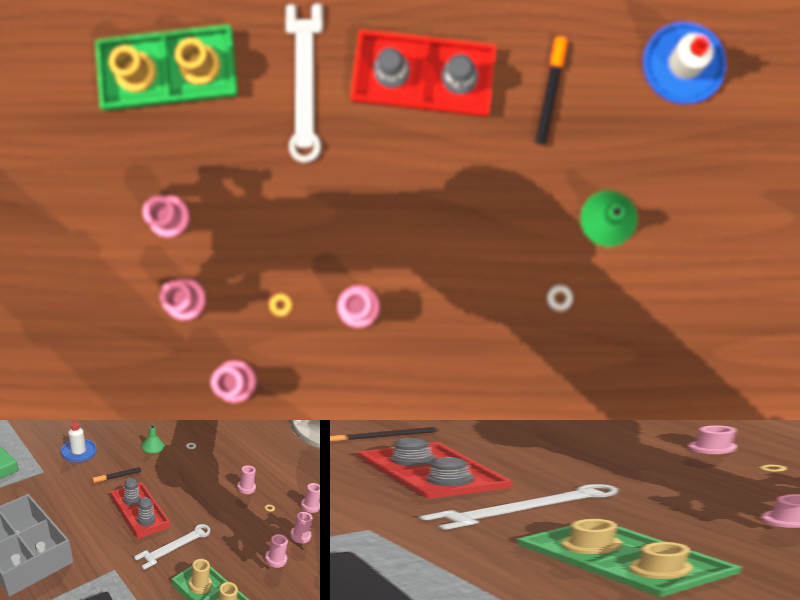

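Everything is in place and upright, and the funnel hasn't moved. Handing in.

```bash
python3 -c "
from rig import manip
print(manip.finish_job())"
```

```text
the job is handed in; nothing more can be done
None
```

The job is done and handed in, about 40 s into the 128 s allowed. The oil bottle went upright into the blue drip dish first. Then one steel punch went into each red bay and one brass bushing into each green bay.

**Last checks:** the final top and scene pictures show all five pieces upright, one to a bay, with the gripper open and clear of everything. The bushings measure within about 1 mm of their bay centres. The funnel is at the same pixel as at the start (394,239 then, 393.5,239 now), and the pink look-alikes were never gripped.

**What disagreed:**
- **Red tray position:** my first measurement was about 18 mm off in x because I had used the wrong height. The wrist view showed it before I lowered the punch, and I corrected it.
- **Nozzle reading:** the final top view puts the bottle's nozzle about 5–6 mm from where I released the bottle. I put this down to its slanted view of the tall nozzle. The bottle stands upright inside the dish rim.
- **Top and wrist cameras:** they differed by 1–3 mm throughout, close to the stated calibration error.

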